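# Put the microscope's objectives away in their tray

### The job

Put the three microscope objectives away in the storage tray, each standing nose up and fully down in the foam well cut for its diameter: the slimmest in the narrowest well, the middle one in the middle-sized well, the widest in the widest. They are precision optics, so carry them upright and set them down rather than dropping them. The two eyepieces look much the same but do not belong in the tray: leave them, the oil bottle and the coverslip box where they stand.

Things in the scene. Friction and masses are not known exactly. Their poses are not given: they have to be found in the camera images.
- objective_slim_center (a point): The slimmest objective lens, standing nose up: satin steel barrel 22 mm in diameter (thread 20 mm wide below it, 5 mm long; full barrel from 5 to 44 mm above its underside), then tapering to a nose 10 mm wide with a tiny lens on top; 60 mm tall, about 0.11 kg. The point is its centre, 30 mm above its underside; z points up its axis to the nose.
- objective_mid_center (a point): The middle objective lens, standing nose up: satin steel barrel 36 mm in diameter (thread 25 mm wide below it, 6 mm long; full barrel from 6 to 48 mm above its underside), then tapering to a nose 19 mm wide with a small lens on top; 66 mm tall, about 0.24 kg. The point is its centre, 33 mm above its underside; z points up its axis to the nose.
- objective_wide_center (a point): The widest, low-power objective lens, standing nose up: satin steel barrel 52 mm in diameter (mount 38 mm wide below it, 6 mm long; full barrel from 6 to 52 mm above its underside), bevelled to 42 mm at the top, which holds a 31 mm lens; 64 mm tall, about 0.45 kg. The point is its centre, 32 mm above its underside; z points up its axis to the nose.
- eyepiece_1_center (a point): One of two alike eyepieces, NOT an objective: plain steel tube 30 mm in diameter for the lower 22 mm, wider steel barrel 39 mm above it, topped by a flared hollow black rubber eyecup 43 mm wide; it is widest at the top, where an objective narrows; 53 mm tall. It stands on the bench and is not to be moved. The point is its centre, 26.5 mm above its underside.
- eyepiece_2_center (a point): One of two alike eyepieces, NOT an objective: plain steel tube 30 mm in diameter for the lower 22 mm, wider steel barrel 39 mm above it, topped by a flared hollow black rubber eyecup 43 mm wide; it is widest at the top, where an objective narrows; 53 mm tall. It stands on the bench and is not to be moved. The point is its centre, 26.5 mm above its underside.
- well_small: Square black foam insert, 84 x 84 x 18 mm, fixed in the aluminium tray (98 x 270 mm, rim 20 mm above the bench), with a round well 35 mm wide, 8 mm deep, grey-floored. Origin: centre of its underside, 4 mm above the bench; the well's floor is 10 mm, the insert's top 18 mm above it. x points across the tray, y along its row of three inserts (86 mm apart, any order).
- well_medium: Square black foam insert, 84 x 84 x 18 mm, fixed in the aluminium tray (98 x 270 mm, rim 20 mm above the bench), with a round well 50 mm wide, 8 mm deep, grey-floored. Origin: centre of its underside, 4 mm above the bench; the well's floor is 10 mm, the insert's top 18 mm above it. x points across the tray, y along its row of three inserts (86 mm apart, any order).
- well_large: Square black foam insert, 84 x 84 x 18 mm, fixed in the aluminium tray (98 x 270 mm, rim 20 mm above the bench), with a round well 67 mm wide, 8 mm deep, grey-floored. Origin: centre of its underside, 4 mm above the bench; the well's floor is 10 mm, the insert's top 18 mm above it. x points across the tray, y along its row of three inserts (86 mm apart, any order).
- oil_bottle_center (a point): Bystander, loose: amber dropper bottle of immersion oil, 30 mm in diameter, 80 mm tall with its black cap, standing on the bench. The point is its centre, 40 mm up.
- coverslip_box_center (a point): Bystander, loose: small grey coverslip box with a clear lid, 31 x 57 x 25 mm, lying on the bench. The point is its centre, 12.5 mm up.
Things that resemble listed ones, but are neither listed nor needed, are in the scene too. Leave any purple or red look-alike of the well_large alone.

How it is judged:
By the outcome, as a careful person would: the job done as asked, in the order asked, and still so for the second after the job is handed in, with the robot touching nothing.
It also fails if it takes over 83 s, if anything falls off the work surface, if the arm or the gripper's body presses on something with over 40 N, if the wrist force passes 120 N, or if a joint passes its speed limit or range.

### The arm

A 6-joint arm with a two-finger parallel gripper is mounted at the origin on the work surface. World frame = base frame: x ahead of the robot, y to its left, z up, the work surface at z = 0. Lengths are in m, angles in rad, forces in N, time in s.
With the tool pointing down it reaches from about 0.35 to 0.875 m from the base axis. Payload 4.2 kg.
Tool frame: the origin (TCP) lies at the centre of the arm's flange, where the gripper is bolted on; the fingertips stand 182 mm ahead of it and the grasp point (between the pads) lies 164 mm ahead of it; z points along the fingers, y is the line along which they close (so a half turn about z gives the same grasp; the last joint's range is limited). The gripper opens to 87 mm and grips with 3 to 60 N. Pads are 19 mm wide; open, the fingers measure 117 mm over their backs; the gripper's body (75 mm by 190 mm) begins 51 mm behind the grasp point.
Start: joints at [-0.964, 0.385, 0.008, 0, -1.194, -0.259], TCP at [0.213, -0.588, 0.405] pointing down, gripper open.
Joint ranges: [-3.14, 3.14], [-1.21, 2.06], [-1.07, 1.41], [-3.16, 2.05], [-2.99, -0.16], [-3.1, 3.1]. Speed limits (rad/s): [2.79, 2.79, 3.14, 3.14, 3.14, 3.14].

### API

Orientations are given as a unit quaternion [x, y, z, w].
In Python, from workcell import * gives the robot as it stands. The module is installed in compiled form; this text tells all that it offers.
- The arm moves only by the shell command python3 -m handwheel 'ROWS' [FORCE]. ROWS is JSON, a list of rows, each a list of 3 entries, a list of its own where there are three numbers: the shift along the world's x, y, z in m, then the turn about the world's z in rad, then the finger opening in m, from 0 to 0.087. In form: [[[dx, dy, dz], turn, jaw], ...]. A call has 1 to 12 rows; each row shifts and turns the commanded pose from where the row before left it; what a row does not reach is not made up. A row lasts 1/12 s, in which the tool goes at most 41.7 mm and 7.16 degrees, less where a joint would pass 70% of its speed; a pose out of reach is approached as far as the arm can. A call is refused whole if a number of a shift passes 0.0417 or a number of a turn 0.125, either way. A call with a gripper value outside its range is refused whole. The fingers move at their own pace and stop on an object; FORCE is the grip in N (left out, the last holds). Time passes only in rows, so rows that do not move let the fingers close. It gives the time, the measured TCP pose, the force, the opening and the grip force at its end, in the units of the state.
- state(): the state, without advancing time (a new reading comes with each control period).
- camera(name): name is "side" or "top"; returns a dict with "pixels" (384x512x3 uint8, blue, green, red), "mtx" (3x3 intrinsics, pixels), "rvec" (rotation vector, rad) and "tvec" (3), from world to camera coordinates, as OpenCV has them. Camera axes: x right, y down, z forward; pixel columns grow to the right and rows downward; lengths in m; the calibration is good to about 2 mm. A picture is of the moment at which its call begins. There is no depth.
- sign_off(): hands the job in; it is judged then, once.
Trained networks look in a picture, given as the dict that the camera call returned (one of the last four; its "shot" number tells which), for a name from the list of things; names that differ only in an ending like _2 or _b are one class to them, and where a whole thing is asked for, a point or a joint stands for the part that bears it (a point fixed in the world has none). Each returns a list of dicts, best first, with "conf" (0 to 1); they miss things now and then, are a little off and sometimes report something else, mostly with a low value. They report only what shows in the picture. A call takes as long as a camera call. They do not tell look-alikes from the thing itself.
- boxes_of(picture, query): "xyz" ([x, y, z] in m, in world coordinates, good to about 4 mm: the middle of the surface that is visible of it).
- place_of(picture, query): "xyz" ([x, y, z] in m, in world coordinates, good to about 4 mm: a listed point, or the origin of a listed thing).
The state is a dict: "clock": time; "joint_pos": joint angles; "qvel": joint speeds; "joint_efforts": joint torques, N m; "ee_pos": TCP position; "orientation": TCP orientation; "force": force on the tool from outside, world axes, zero at the start; "moment": the same for the moment, N m; "width": opening from 0.0 (shut) to 1.0 (fully open); "gripper_force": force on a finger pad.
Only numpy, scipy, OpenCV 4.12 (cv2) and the standard library are available. Lean on these libraries where they do the work, as an engineer would, in place of code of your own. Each camera call takes 0.05 s, during which the arm holds its last target. There are 200 camera calls.

## Working session

There is one attempt and no reset: what is moved stays moved. The work goes in short steps, Python scripts to look and compute and a shell command to move; the robot and the scene stay as the last step left them, time stands still between calls to the robot, and variables do not carry over. Pictures are saved under pics/ and viewed, at most 14 in all, crops included, and the job is handed in when it is done.

```bash
mkdir -p pics; cat > h.py <<'E'
from workcell import *
import cv2, numpy as np
def proj(c,p):
    return cv2.projectPoints(np.float64([p]),c["rvec"],c["tvec"],c["mtx"],None)[0].reshape(-1,2)
E
python3 - <<'E'
from h import *
s=state();print(s["clock"],s["ee_pos"],s["orientation"])
cs={n:camera(n) for n in("top","side")}
for n,c in cs.items():
    cv2.imwrite(f"pics/{n}0.png",c["pixels"])
    for q in ["objective_slim_center","objective_mid_center","objective_wide_center","eyepiece_1_center","well_small","well_medium","well_large","oil_bottle_center","coverslip_box_center"]:
        print(n,q,[(np.round(d["xyz"],3).tolist(),round(d["conf"],2),proj(c,d["xyz"])[0].round().astype(int).tolist()) for d in place_of(c,q)[:4]])
E
```

```text
0.0 [ 0.2129721  -0.58737679  0.40362282] [-1.72937642e-01  9.84932150e-01  1.08060956e-03 -2.53605028e-04]
top objective_slim_center [([0.456, -0.07, 0.031], 0.39, [282, 250])]
top objective_mid_center [([0.434, 0.199, 0.033], 0.69, [173, 262])]
top objective_wide_center [([0.434, -0.191, 0.031], 0.7, [332, 258])]
top eyepiece_1_center [([0.469, 0.076, 0.03], 0.62, [223, 246])]
top well_small [([0.632, 0.039, 0.002], 0.71, [237, 183])]
top well_medium [([0.65, 0.127, 0.002], 0.8, [203, 177])]
top well_large [([0.796, -0.072, -0.002], 0.94, [277, 122]), ([0.79, -0.231, 0.003], 0.94, [337, 122]), ([0.607, -0.22, -0.002], 0.8, [337, 190]), ([0.8, 0.102, 0.001], 0.73, [212, 122])]
top oil_bottle_center [([0.535, -0.326, 0.04], 0.49, [384, 215])]
top coverslip_box_center [([0.653, 0.325, 0.013], 0.84, [126, 178])]
side objective_slim_center [([0.447, -0.072, 0.029], 0.62, [334, 230])]
side objective_mid_center [([0.432, 0.204, 0.028], 0.94, [263, 303])]
side objective_wide_center [([0.431, -0.194, 0.031], 0.7, [365, 209])]
side eyepiece_1_center [([0.471, 0.078, 0.027], 0.67, [286, 260])]
side well_small [([0.635, 0.036, 0.001], 0.78, [237, 231])]
side well_medium [([0.645, 0.127, 0.001], 0.87, [207, 248])]
side well_large [([0.791, -0.23, 0.002], 0.86, [256, 170]), ([0.622, -0.048, 0.004], 0.82, [264, 217]), ([0.796, -0.074, -0.001], 0.79, [218, 191]), ([0.796, 0.095, 0.001], 0.67, [170, 217])]
side oil_bottle_center [([0.538, -0.323, 0.042], 0.64, [352, 172])]
side coverslip_box_center [([0.649, 0.322, 0.008], 0.94, [133, 293])]
```

View pics/top0.png

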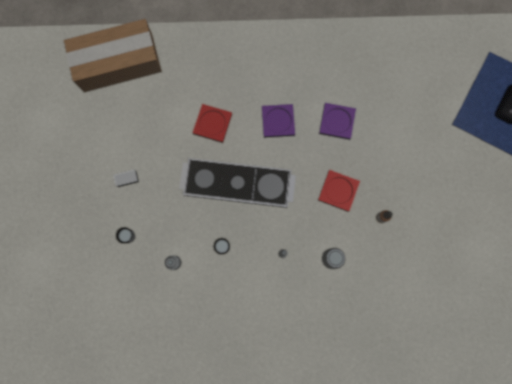

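View pics/side0.png

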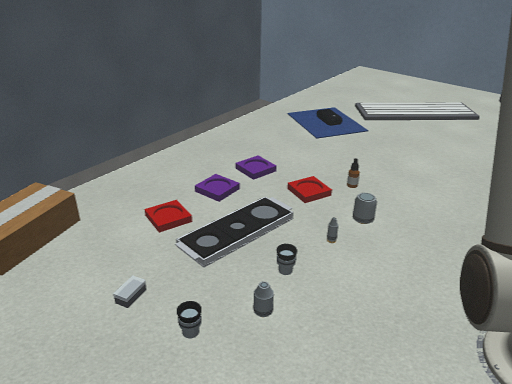

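The top picture shows the tray at about (237,183), with the medium well at (204,178), small at (237,183) and large at (270,187). The red and purple pads around it are look-alikes.

The candidates on the bench in the top picture are:
- Slim (282,253), mid (173,263) and wide (335,258): these narrow upwards, so they are the objectives.
- (125,235) and (222,246): these flare into black eyecups, so they are the eyepieces.

I'll confirm this in one crop and refine the positions.

```bash
python3 - <<'E'
from h import *
R={}
for i in range(4):
  for n in("top","side"):
    c=camera(n)
    for q in ["objective_slim_center","objective_mid_center","objective_wide_center","well_small","well_medium","well_large"]:
      for d in place_of(c,q):
        if q=="well_large" and abs(d["xyz"][0]-.62)+abs(d["xyz"][1]+.048)>.04: continue
        R.setdefault((q,n),[]).append(d["xyz"])
    if n=="top": t=c
for k,v in R.items(): print(k,len(v),np.mean(v,0).round(4),np.std(v,0).round(4))
# well floors, back-projected to z=.014
g=cv2.cvtColor(t["pixels"],cv2.COLOR_BGR2GRAY); Rm=cv2.Rodrigues(t["rvec"])[0]; C=-Rm.T@np.ravel(t["tvec"]); print("cam",C)
m=np.uint8(g>60)*255; m[:, :190]=0; m[:,288:]=0;m[:163]=0;m[203:]=0
k,l,st,ce=cv2.connectedComponentsWithStats(m,connectivity=4)
for s,p in zip(st[1:],ce[1:]):
  if s[4]>60:
    d=Rm.T@np.linalg.inv(t["mtx"])@[p[0],p[1],1]; print(s,p.round(1),(C+d*(.014-C[2])/d[2]).round(4))
a=cv2.resize(t["pixels"][150:285,100:360],None,fx=3,fy=3,interpolation=cv2.INTER_CUBIC)
cs=c["pixels"]; b=cv2.resize(cs[180:340,170:390],(780,567)) 
cv2.imwrite("pics/c1.png",b)
E
```

```text
('objective_mid_center', 'top') 4 [0.4331 0.2    0.0339] [0.0005 0.0014 0.0011]
('objective_wide_center', 'top') 6 [ 0.4721 -0.1317  0.0254] [0.0725 0.0891 0.0103]
('well_small', 'top') 4 [0.634  0.0387 0.0035] [0.0017 0.0021 0.0004]
('well_medium', 'top') 5 [0.6111 0.1135 0.007 ] [0.0724 0.0188 0.0106]
('well_large', 'top') 3 [ 0.6243 -0.0439  0.0034] [0.0023 0.0013 0.0011]
('objective_slim_center', 'side') 4 [ 0.4478 -0.0727  0.031 ] [0.002  0.0011 0.0012]
('objective_mid_center', 'side') 5 [0.4361 0.1461 0.0294] [0.0065 0.1104 0.0009]
('objective_wide_center', 'side') 7 [ 0.4971 -0.0474  0.0248] [0.0921 0.1861 0.012 ]
('well_small', 'side') 6 [0.5801 0.064  0.0108] [0.0771 0.1187 0.0127]
('well_medium', 'side') 3 [ 6.459e-01  1.260e-01 -1.000e-04] [0.0006 0.002  0.0009]
('well_large', 'side') 4 [ 0.6236 -0.0474  0.0044] [0.001  0.0015 0.0019]
('objective_slim_center', 'top') 4 [0.502  0.029  0.0265] [0.0866 0.1701 0.0089]
cam [ 0.41237736 -0.00433158  1.10084558]
[215 163  73  12 355] [261.6 165.7] [ 0.6745 -0.0265  0.014 ]
[195 169  19  19 297] [204.  178.1] [0.6455 0.1232 0.014 ]
[257 173  27  27 555] [270.4 185.9] [ 0.6206 -0.0475  0.014 ]
[231 176  14  13 146] [237.3 182. ] [0.6331 0.0375 0.014 ]
[190 193  83  10 465] [219.4 198.9] [0.5901 0.084  0.014 ]
```

View pics/c1.png

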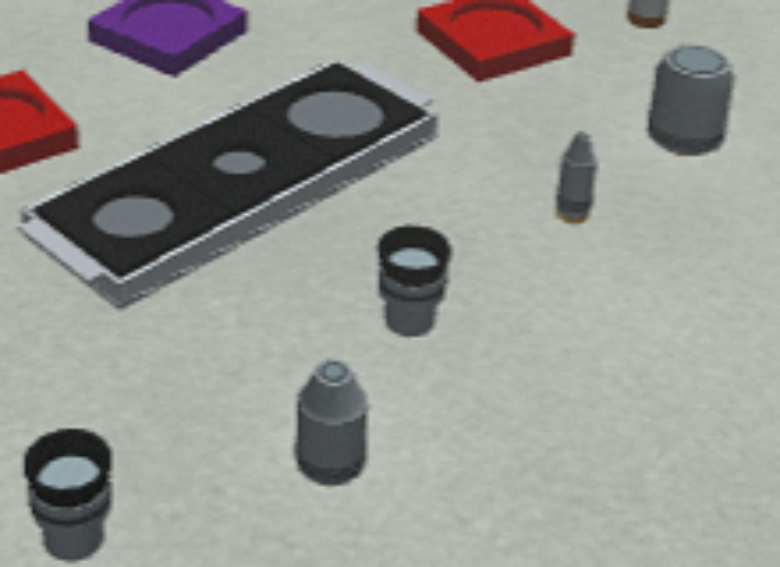

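The crop confirms it. The mid (332,425), slim (576,180) and wide (690,100) pieces taper or bevel at the top. The eyepieces at (68,495) and (413,280) have black eyecups. I'll start with the slim one, going above it first.

```bash
python3 -m handwheel '[[[0.017,0.037,-0.005],0.078,0.05],[[0.017,0.037,-0.005],0.078,0.05],[[0.017,0.037,-0.005],0.078,0.05],[[0.017,0.037,-0.005],0.078,0.05],[[0.017,0.037,-0.005],0.078,0.05],[[0.017,0.037,-0.005],0.078,0.05],[[0.017,0.037,-0.005],0.078,0.05],[[0.017,0.037,-0.005],0.078,0.05],[[0.017,0.037,-0.005],0.078,0.05],[[0.017,0.037,-0.005],0.078,0.05],[[0.017,0.037,-0.005],0.078,0.05],[[0.017,0.037,-0.005],0.078,0.05]]'
python3 -m handwheel '[[[0.017,0.037,-0.02],0.078,0.05],[[0.016,0.035,-0.02],0.07,0.05],[[0,0,-0.02],0,0.05],[[0,0,0],0,0.05],[[0,0,0],0,0.05]]'
python3 - <<'E'
from h import *
s=state();q=s["orientation"];print(s["ee_pos"],np.degrees(np.arctan2(q[1]**2-q[0]**2,2*q[0]*q[1])),s["joint_pos"])
c=camera("side");cv2.imwrite("pics/s1.png",c["pixels"])
for n in("objective_slim_center",): print([(d["xyz"],d["conf"]) for d in place_of(c,n)])
E
```

```text
clock: 4.8
ee_pos: [0.4173, -0.1416, 0.345]
orientation: [-0.6, 0.8, -0.0, 0.001]
force: [0.9, -0.6, -1.0]
width: 0.572
gripper_force: 0.0
clock: 5.22
ee_pos: [0.4478, -0.0758, 0.2867]
orientation: [-0.657, 0.754, 0.001, -0.001]
force: [-0.6, -0.1, 0.5]
width: 0.578
gripper_force: 0.0
[ 0.44783328 -0.07575057  0.28670366] 172.08092721308947 [ 1.92018673e-01  2.29802731e-01 -5.60490961e-01  2.65018858e-04
 -7.83349790e-01 -3.30420613e-01]
[([0.452, -0.0697, 0.0333], 0.77)]
```

View pics/s1.png

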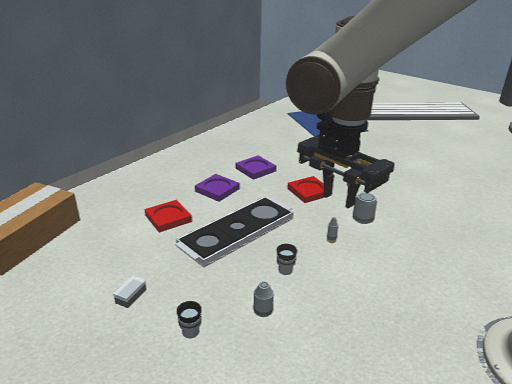

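The gripper hangs above the slim objective at (333,229), with its fingers at about (340,190). I'll descend with a small correction, grip gently and lift.

```bash
python3 -m handwheel '[[[0.002,0.004,-0.02],0,0.05],[[0,0,-0.025],0,0.05],[[0,0,-0.025],0,0.05],[[0,0,-0.02],0,0.05],[[0,0,0],0,0.05],[[0,0,0],0,0.0],[[0,0,0],0,0.0],[[0,0,0],0,0.0],[[0,0,0],0,0.0],[[0,0,0],0,0.0],[[0,0,0],0,0.0],[[0,0,0],0,0.0]]' 15
python3 -m handwheel '[[[0,0,0],0,0],[[0,0,0],0,0],[[0,0,0.01],0,0],[[0,0,0.02],0,0],[[0,0,0.03],0,0],[[0,0,0.03],0,0],[[0,0,0],0,0]]'
```

```text
clock: 6.32
ee_pos: [0.4502, -0.0719, 0.198]
orientation: [-0.657, 0.754, -0.0, 0.0]
force: [-0.9, 0.1, 6.1]
width: 0.246
gripper_force: 15.0
clock: 6.9
ee_pos: [0.4518, -0.0717, 0.2923]
orientation: [-0.657, 0.754, -0.003, 0.005]
force: [0.8, 0.8, -0.8]
width: 0.247
gripper_force: 15.0
```

```bash
python3 -m handwheel '[[[0.008,0.005,0],0,0],[[0.016,0.01,0],0,0],[[0.022,0.013,0],0,0],[[0.023,0.014,0],0,0],[[0.023,0.014,0],0,0],[[0.023,0.014,0],0,0],[[0.023,0.014,0],0,0],[[0.022,0.013,0],0,0],[[0.015,0.009,0],0,0],[[0.008,0.004,0],0,0],[[0,0,0],0,0],[[0,0,0],0,0]]'
python3 -m handwheel '[[[0,0,-0.015],0,0],[[0,0,-0.02],0,0],[[0,0,-0.01],0,0],[[0,0,0],0,0],[[0,0,0],0,0]]'
python3 - <<'E'
from h import *
print(state()["ee_pos"])
c=camera("side")
print([(d["xyz"],d["conf"]) for d in place_of(c,"objective_slim_center")])
p=c["pixels"].copy()
cv2.imwrite("pics/s2.png",cv2.resize(p[140:270,160:330],(785,600),interpolation=cv2.INTER_CUBIC))
E
```

```text
clock: 7.9
ee_pos: [0.6325, 0.038, 0.2854]
orientation: [-0.656, 0.755, 0.001, -0.002]
force: [-0.4, 0.1, -1.4]
width: 0.248
gripper_force: 15.0
clock: 8.32
ee_pos: [0.6325, 0.0376, 0.2419]
orientation: [-0.656, 0.755, 0.0, -0.001]
force: [0.3, -1.0, -1.2]
width: 0.247
gripper_force: 15.0
[0.63249609 0.03759966 0.24190782]
[([0.6309, 0.036, 0.0727], 0.48)]
```

View pics/s2.png

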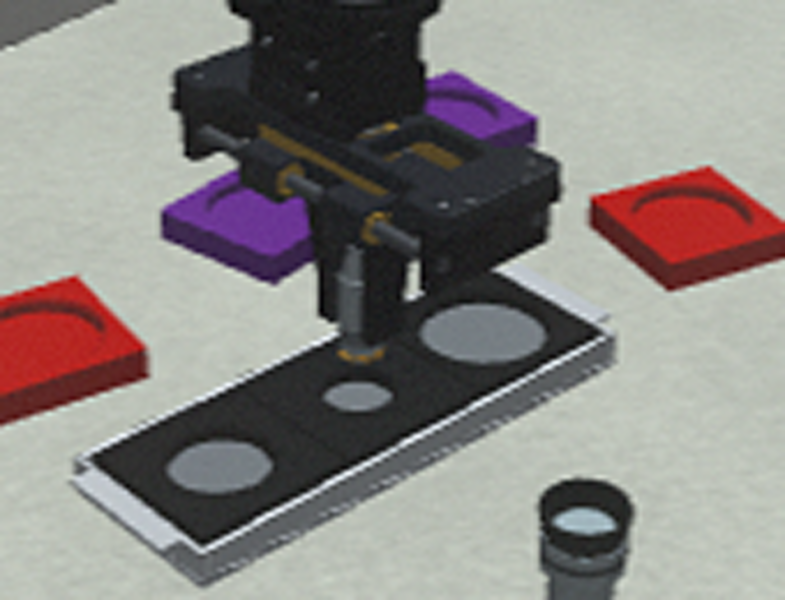

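The slim objective hangs upright over the small well: thread at (361,352), well at (358,396) in the crop, so the columns line up. Lowering it.

```bash
python3 -m handwheel '[[[0.001,0.001,-0.012],0,0],[[0,0,-0.01],0,0],[[0,0,-0.005],0,0],[[0,0,-0.003],0,0],[[0,0,0],0,0],[[0,0,0],0,0]]'; python3 -m handwheel '[[[0,0,-0.002],0,0],[[0,0,0],0,0],[[0,0,0],0,0]]'
```

```text
clock: 8.92
ee_pos: [0.6338, 0.0391, 0.212]
orientation: [-0.656, 0.754, 0.0, -0.0]
force: [-1.7, -0.1, 0.5]
width: 0.245
gripper_force: 15.0
clock: 9.17
ee_pos: [0.6338, 0.0391, 0.2119]
orientation: [-0.657, 0.754, -0.0, -0.0]
force: [-4.9, -0.1, 9.0]
width: 0.246
gripper_force: 15.0
```

Contact came exactly at the floor height (0.198 + 0.014). I'll release, rise and look.

```bash
python3 -m handwheel '[[[0,0,0.001],0,0.03],[[0,0,0],0,0.06],[[0,0,0],0,0.06],[[0,0,0],0,0.06],[[0,0,0],0,0.06],[[0,0,0.01],0,0.06],[[0,0,0.03],0,0.06],[[0,0,0.04],0,0.06],[[-0.01,0.01,0.01],0,0.06],[[-0.02,0.02,0],0,0.06],[[-0.02,0.02,0],0,0.06],[[-0.03,0.03,0],0,0.06]]'
python3 -m handwheel '[[[-0.03,0.02,0],0,0.06],[[-0.03,0.02,0],0,0.06],[[-0.025,0.02,0],0,0.06],[[-0.02,0.015,0],0,0.06],[[-0.016,0.007,0],0,0.06],[[0,0,0],0,0.06],[[0,0,0],0,0.06],[[0,0,0],0,0.06]]'
python3 - <<'E'
from h import *
print(state()["ee_pos"])
c=camera("side");
for q in("objective_mid_center","objective_slim_center"):print([(d["xyz"],d["conf"]) for d in place_of(c,q)])
cv2.imwrite("pics/s3.png",cv2.resize(c["pixels"][150:330,160:340],(600,600),interpolation=cv2.INTER_CUBIC))
E
```

```text
clock: 10.17
ee_pos: [0.5547, 0.1184, 0.3023]
orientation: [-0.655, 0.755, -0.001, 0.001]
force: [-0.0, 0.2, -1.0]
width: 0.689
gripper_force: 0.0
clock: 10.83
ee_pos: [0.434, 0.2006, 0.3018]
orientation: [-0.656, 0.754, -0.0, 0.001]
force: [-0.6, -0.5, 0.2]
width: 0.69
gripper_force: 0.0
[0.43404179 0.20063321 0.30183122]
[([0.4346, 0.2027, 0.0284], 0.68)]
[([0.5376, -0.3262, 0.0413], 0.5), ([0.6322, 0.0405, 0.0432], 0.41)]
```

View pics/s3.png

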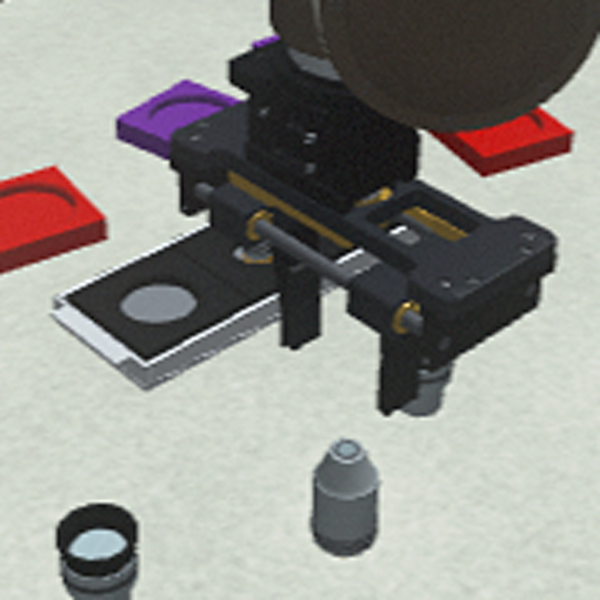

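The slim objective's base is visible in the small well at (253,253), and the network puts its centre at z = 0.043, so it is seated. The gripper is above the mid objective at (345,495).

```bash
python3 -m handwheel '[[[-0.001,0.001,-0.03],0,0.06],[[0,0,-0.035],0,0.06],[[0,0,-0.025],0,0.06],[[0,0,-0.014],0,0.06],[[0,0,0],0,0.06],[[0,0,0],0,0.0],[[0,0,0],0,0.0],[[0,0,0],0,0.0],[[0,0,0],0,0.0],[[0,0,0],0,0.0],[[0,0,0],0,0.0],[[0,0,0],0,0.0]]' 20
python3 -m handwheel '[[[0,0,0],0,0],[[0,0,0.01],0,0],[[0,0,0.02],0,0],[[0,0,0.03],0,0],[[0,0,0.03],0,0],[[0,0,0],0,0]]'
```

```text
clock: 11.98
ee_pos: [0.433, 0.2019, 0.1982]
orientation: [-0.657, 0.754, -0.0, 0.001]
force: [0.4, -0.9, 5.3]
width: 0.403
gripper_force: 19.9
clock: 12.48
ee_pos: [0.4336, 0.2025, 0.292]
orientation: [-0.657, 0.754, -0.0, 0.005]
force: [1.0, 1.1, -1.7]
width: 0.405
gripper_force: 20.0
```

```bash
python3 -m handwheel '[[[0.01,-0.004,0],0,0],[[0.018,-0.006,0],0,0],[[0.025,-0.009,0],0,0],[[0.027,-0.01,0],0,0],[[0.027,-0.01,0],0,0],[[0.027,-0.01,0],0,0],[[0.027,-0.01,0],0,0],[[0.025,-0.009,0],0,0],[[0.018,-0.006,0],0,0],[[0.009,-0.004,0],0,0],[[0,0,0],0,0],[[0,0,0],0,0]]'
python3 -m handwheel '[[[0,0,-0.015],0,0],[[0,0,-0.02],0,0],[[0,0,-0.01],0,0],[[0,0,0],0,0],[[0,0,0],0,0]]'
python3 - <<'E'
from h import *
print(state()["ee_pos"])
c=camera("side")
print([(d["xyz"],d["conf"]) for d in place_of(c,"objective_mid_center")])
cv2.imwrite("pics/s4.png",cv2.resize(c["pixels"][140:270,160:330],(785,600),interpolation=cv2.INTER_CUBIC))
E
```

```text
clock: 13.48
ee_pos: [0.6451, 0.1229, 0.2849]
orientation: [-0.656, 0.755, 0.001, -0.002]
force: [0.5, -0.2, -1.6]
width: 0.403
gripper_force: 20.0
clock: 13.9
ee_pos: [0.6449, 0.1238, 0.2417]
orientation: [-0.657, 0.754, 0.0, -0.001]
force: [1.1, -0.2, -1.8]
width: 0.403
gripper_force: 20.0
[0.64494419 0.12384546 0.24169071]
[([0.6428, 0.1245, 0.0723], 0.56), ([0.6252, -0.0498, 0.0048], 0.51)]
```

View pics/s4.png

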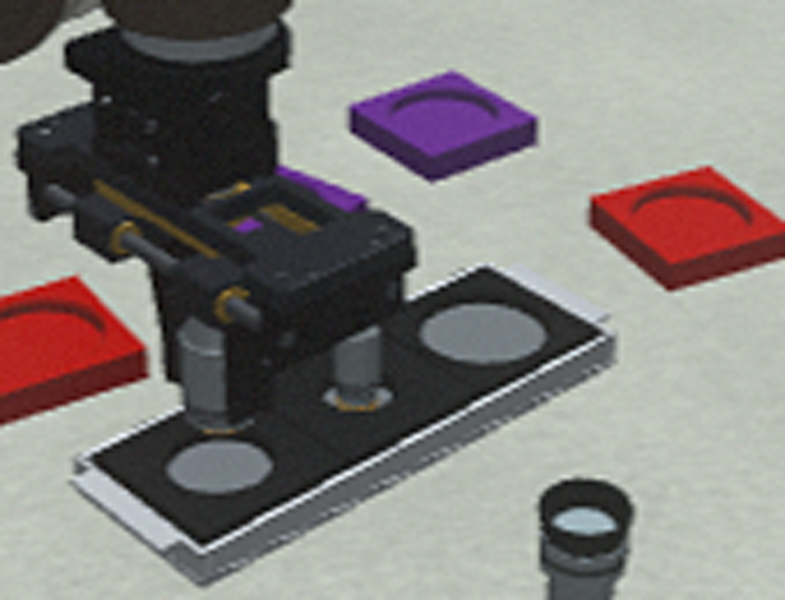

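The mid objective hangs upright over the medium well (base at (219,430), well at (219,467)). The slim one stands centred in its own well at (358,400). Lowering and releasing.

```bash
python3 -m handwheel '[[[0.001,0,-0.012],0,0],[[0,0,-0.01],0,0],[[0,0,-0.005],0,0],[[0,0,-0.003],0,0],[[0,0,0],0,0],[[0,0,0],0,0]]'; python3 -m handwheel '[[[0,0,-0.0015],0,0],[[0,0,0],0,0],[[0,0,0],0,0]]'
```

```text
clock: 14.5
ee_pos: [0.6463, 0.1234, 0.2123]
orientation: [-0.656, 0.754, 0.0, -0.001]
force: [-2.1, -0.8, 1.8]
width: 0.401
gripper_force: 19.9
clock: 14.75
ee_pos: [0.6463, 0.1234, 0.2121]
orientation: [-0.656, 0.754, -0.0, -0.001]
force: [-5.6, -0.6, 7.5]
width: 0.402
gripper_force: 19.9
```

```bash
python3 -m handwheel '[[[0,0,0.001],0,0.05],[[0,0,0],0,0.07],[[0,0,0],0,0.07],[[0,0,0],0,0.07],[[0,0,0],0,0.07],[[0,0,0.01],0,0.07],[[0,0,0.03],0,0.08],[[0,0,0.04],0,0.08],[[-0.01,-0.016,0.01],0,0.08],[[-0.02,-0.03,0],0,0.08],[[-0.02,-0.03,0],0,0.08],[[-0.02,-0.03,0],0,0.08]]'
python3 -m handwheel '[[[-0.02,-0.03,0],0,0.08],[[-0.02,-0.03,0],0,0.08],[[-0.02,-0.03,0],0,0.08],[[-0.02,-0.03,0],0,0.08],[[-0.02,-0.03,0],0,0.08],[[-0.02,-0.03,0],0,0.08],[[-0.016,-0.02,0],0,0.08],[[-0.008,-0.01,0],0,0.08],[[0,0,0],0,0.08],[[0,0,0],0,0.08],[[0,0,0],0,0.08]]'
python3 - <<'E'
from h import *
print(state()["ee_pos"])
c=camera("side");
for q in("objective_wide_center","objective_mid_center"):print([(d["xyz"],d["conf"]) for d in place_of(c,q)])
cv2.imwrite("pics/s5.png",cv2.resize(c["pixels"][120:300,160:420],(780,540),interpolation=cv2.INTER_CUBIC))
E
```

```text
clock: 15.75
ee_pos: [0.5757, 0.0167, 0.3028]
orientation: [-0.657, 0.754, -0.0, 0.001]
force: [0.4, -0.1, 0.1]
width: 0.916
gripper_force: 0.0
clock: 16.67
ee_pos: [0.4334, -0.192, 0.3021]
orientation: [-0.657, 0.754, -0.001, 0.0]
force: [-0.0, 0.7, 0.3]
width: 0.922
gripper_force: 0.0
[ 0.43340718 -0.19203981  0.30210846]
[([0.4321, -0.1939, 0.0292], 0.88), ([0.4732, 0.0781, 0.0271], 0.31)]
[([0.6434, 0.1234, 0.0424], 0.86)]
```

View pics/s5.png

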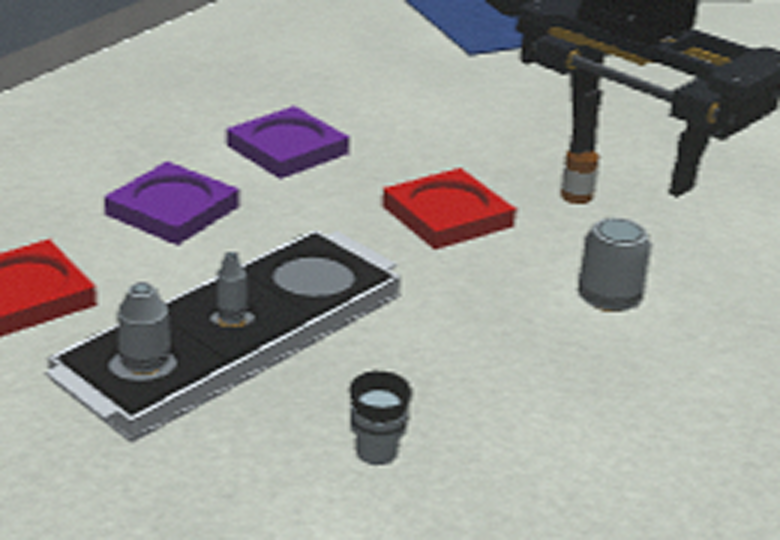

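Both placed objectives stand in their wells, mid at (145,340) and slim at (232,300). The gripper is above the wide one at (615,265).

```bash
python3 -m handwheel '[[[-0.001,-0.001,-0.03],0,0.08],[[0,0,-0.035],0,0.08],[[0,0,-0.025],0,0.08],[[0,0,-0.012],0,0.08],[[0,0,0],0,0.08],[[0,0,0],0,0.0],[[0,0,0],0,0.0],[[0,0,0],0,0.0],[[0,0,0],0,0.0],[[0,0,0],0,0.0],[[0,0,0],0,0.0],[[0,0,0],0,0.0]]' 30
python3 -m handwheel '[[[0,0,0],0,0],[[0,0,0.01],0,0],[[0,0,0.02],0,0],[[0,0,0.03],0,0],[[0,0,0.03],0,0],[[0,0,0],0,0],[[0,0,0],0,0]]'
```

```text
clock: 17.82
ee_pos: [0.4328, -0.1936, 0.2008]
orientation: [-0.657, 0.754, -0.002, 0.001]
force: [2.7, -0.5, 4.5]
width: 0.583
gripper_force: 30.0
clock: 18.4
ee_pos: [0.4307, -0.1933, 0.2898]
orientation: [-0.656, 0.755, 0.0, 0.0]
force: [-1.0, -0.0, -4.5]
width: 0.582
gripper_force: 30.0
```

```bash
python3 -m handwheel '[[[0.008,0.006,0],0,0],[[0.016,0.012,0],0,0],[[0.022,0.017,0],0,0],[[0.025,0.02,0],0,0],[[0.025,0.02,0],0,0],[[0.025,0.02,0],0,0],[[0.024,0.018,0],0,0],[[0.022,0.017,0],0,0],[[0.015,0.011,0],0,0],[[0.008,0.005,0],0,0],[[0,0,0],0,0],[[0,0,0],0,0]]'
python3 -m handwheel '[[[0,0,-0.015],0,0],[[0,0,-0.02],0,0],[[0,0,-0.005],0,0],[[0,0,0],0,0],[[0,0,0],0,0]]'
python3 - <<'E'
from h import *
print(state()["ee_pos"])
c=camera("side")
print([(d["xyz"],d["conf"]) for d in place_of(c,"objective_wide_center")])
cv2.imwrite("pics/s6.png",cv2.resize(c["pixels"][140:270,160:330],(785,600),interpolation=cv2.INTER_CUBIC))
E
```

```text
clock: 19.4
ee_pos: [0.6208, -0.0473, 0.2872]
orientation: [-0.656, 0.755, 0.002, -0.002]
force: [-0.2, -0.2, -3.7]
width: 0.586
gripper_force: 30.0
clock: 19.82
ee_pos: [0.6211, -0.0481, 0.2497]
orientation: [-0.656, 0.755, 0.0, -0.001]
force: [-0.1, -0.0, -3.7]
width: 0.579
gripper_force: 30.0
[ 0.62113268 -0.04810504  0.24972925]
[([0.6152, -0.045, 0.0797], 0.84)]
```

View pics/s6.png

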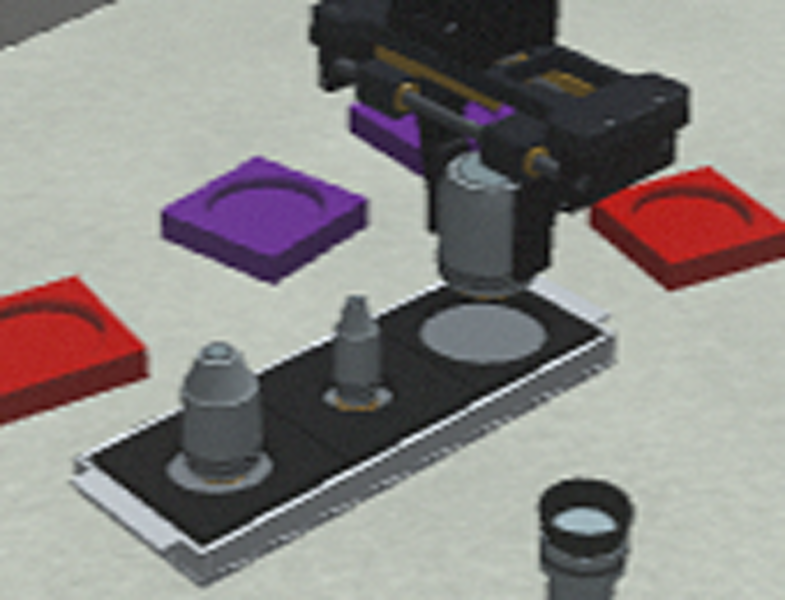

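The wide objective is upright over the large well: base at (485,290), well at (483,333). Lowering.

```bash
python3 -m handwheel '[[[0.002,0,-0.015],0,0],[[0,0,-0.012],0,0],[[0,0,-0.005],0,0],[[0,0,-0.002],0,0],[[0,0,0],0,0],[[0,0,0],0,0]]'; python3 -m handwheel '[[[0,0,-0.0015],0,0],[[0,0,0],0,0],[[0,0,0],0,0]]'
```

```text
clock: 20.42
ee_pos: [0.6238, -0.0474, 0.2161]
orientation: [-0.656, 0.754, -0.0, 0.0]
force: [0.5, -0.8, -3.2]
width: 0.582
gripper_force: 30.0
clock: 20.67
ee_pos: [0.624, -0.0474, 0.2149]
orientation: [-0.656, 0.754, -0.001, 0.001]
force: [0.8, 0.9, -1.9]
width: 0.581
gripper_force: 30.0
```

```bash
python3 -m handwheel '[[[0,0,-0.001],0,0],[[0,0,0],0,0],[[0,0,0],0,0]]'
```

```text
clock: 20.92
ee_pos: [0.624, -0.0474, 0.2148]
orientation: [-0.657, 0.754, -0.001, 0.001]
force: [-1.5, 0.2, 5.7]
width: 0.581
gripper_force: 30.0
```

Contact at 0.2148 is the expected floor height. I'll release, retreat and check.

```bash
python3 -m handwheel '[[[0,0,0],0,0.065],[[0,0,0],0,0.08],[[0,0,0],0,0.08],[[0,0,0],0,0.08],[[0,0,0],0,0.08],[[0,0,0.01],0,0.08],[[0,0,0.03],0,0.08],[[0,0,0.04],0,0.08],[[-0.01,-0.02,0.02],0,0.08],[[-0.02,-0.03,0.02],0,0.08],[[-0.02,-0.04,0.02],0,0.08],[[-0.02,-0.04,0],0,0.08]]'
python3 -m handwheel '[[[-0.02,-0.04,0],0,0.08],[[-0.02,-0.04,0],0,0.08],[[-0.02,-0.04,0],0,0.08],[[-0.02,-0.04,0],0,0.08],[[-0.02,-0.03,0],0,0.08],[[-0.01,-0.02,0],0,0.08],[[0,0,0],0,0.08],[[0,0,0],0,0.08],[[0,0,0],0,0.08]]'
python3 - <<'E'
from h import *
c=camera("side"); t=camera("top")
for k in (c,t):
 for q in("objective_slim_center","objective_mid_center","objective_wide_center"):print([(np.round(d["xyz"],3),round(d["conf"],2)) for d in place_of(k,q)])
a=cv2.resize(c["pixels"][130:280,160:390],(780,508),interpolation=cv2.INTER_CUBIC)
cv2.imwrite("pics/f1.png",a); cv2.imwrite("pics/f2.png",t["pixels"])
E
```

```text
clock: 21.92
ee_pos: [0.5582, -0.1694, 0.3555]
orientation: [-0.657, 0.753, -0.004, 0.003]
force: [1.8, -0.7, 0.7]
width: 0.921
gripper_force: 0.0
clock: 22.67
ee_pos: [0.4535, -0.3676, 0.3506]
orientation: [-0.656, 0.755, -0.0, 0.0]
force: [-1.2, -0.6, -0.3]
width: 0.919
gripper_force: 0.0
[(array([0.634, 0.036, 0.045]), 0.48)]
[]
[(array([ 0.618, -0.045,  0.047]), 0.61)]
[(array([0.635, 0.043, 0.046]), 0.47)]
[(array([0.643, 0.12 , 0.046]), 0.71)]
[(array([ 0.626, -0.046,  0.044]), 0.96)]
```

View pics/f1.png

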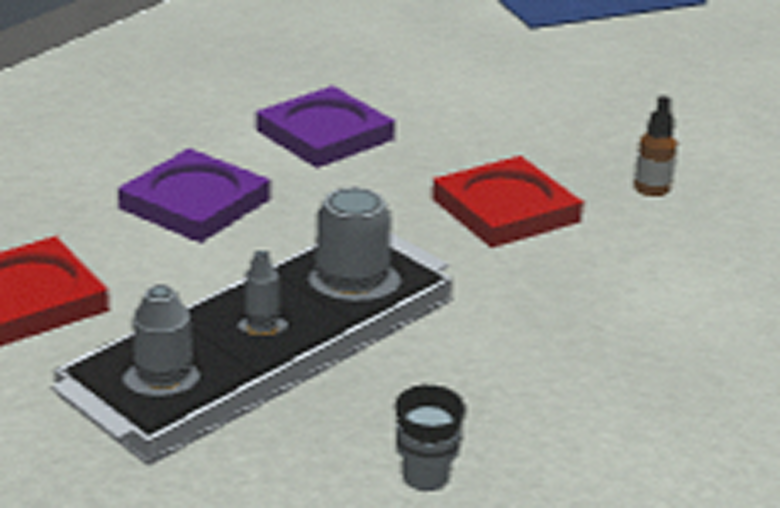

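View pics/f2.png

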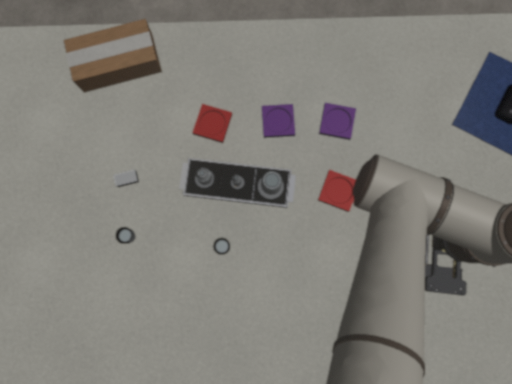

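All three objectives stand upright in their wells: crop (163,340), (262,293) and (353,245). In the top picture they are at (204,178), (237,182) and (271,184). The eyepieces, bottle and box have not moved, and the arm is clear.

```bash
python3 -c "
from workcell import *
print(sign_off())"
```

```text
the job is handed in; nothing more can be done
None
```

The three objectives stand nose up and fully down in the wells matched to their diameters, nothing else was moved, and the job was handed in at about 23 s of the 83 s allowed; the sign-off returned no verdict.

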